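Re-home a cutter between two push-to-open drawers

ROBOT

A 6-joint arm with a two-finger parallel gripper is mounted at the origin on a cart in front of the work surface, level with it; the furniture and walls round the work are solid. World frame = base frame: x ahead of the robot, y to its left, z up, the work surface at z = 0. Lengths are in m, angles in rad, forces in N, time in s.
With the tool pointing down it reaches from about 0.35 to 0.775 m from the base axis. Payload 7.3 kg.
Tool frame: the origin (TCP) lies at the very end of the fingers, on their centre line; the grasp point (between the pads) lies robot.pinch_z behind it (robot.pinch_z is the distance from the TCP to the grasp point, in m); y points along the fingers, z is the direction in which the jaws open and shut, and the axes are right-handed (so a half turn about y gives the same grasp; the last joint's range is limited). The gripper opens to 92 mm and grips with 3 to 60 N. Pads are 19 mm wide; open, the fingers measure 130 mm over their backs; the gripper's body (75 mm by 190 mm) begins 47 mm behind the grasp point.
Start: joints at [-1.421, 0.342, 1.524, -0, 1.275, -0.146], TCP at [0.153, -0.502, 0.227] pointing down, gripper open.
Joint ranges: [-2.53, 2.53], [-0.77, 2.02], [0.04, 2.7], [-1, 4.14], [0.28, 2.66], [-3.11, 3.11]. Speed limits (rad/s): [2.57, 2.57, 3.14, 3.14, 3.14, 3.14].

INTERFACE

Orientations are given as [roll, pitch, yaw] about the fixed x, y, z axes, in that order (R = Rz(yaw) Ry(pitch) Rx(roll)).
In Python, from cell import status, viewer, robot gives the robot as it stands. The module is installed in compiled form; this text tells all that it offers.
- The arm moves only by the shell command python3 -m pendant 'ROWS' [FORCE]. ROWS is JSON, a list that holds one entry, the list of rows, each a list of 7 numbers: the shift along the tool's x, y, z in cm, then the turn, a rotation vector about the tool's x, y, z in rad, then the finger opening in cm, from 0 to 9.18. A call has 1 to 20 rows; each row is the pose to reach, as a shift and turn from the pose commanded when the call began, along the tool's axes at that moment; what a row does not reach only later rows make up. A row lasts 1/10 s, in which the tool goes at most 50 mm and 8.59 degrees, less where a joint would pass 70% of its speed; a pose out of reach is approached as far as the arm can. A call with a gripper value outside its range is refused whole. The fingers move at their own pace and stop on an object; FORCE is the grip in N (left out, the last holds). Time passes only in rows, so rows that repeat a pose let the fingers close. It gives the time, the measured TCP pose, the force and the opening at its end, in the units of the state.
- status.observe(): the state, without advancing time (a new reading comes with each control period).
- viewer.read_camera(name): name is "side" or "top"; returns a dict with "image" (400x640x3 uint8, red, green, blue), "range_z" (400x640 float32, m along the optical axis (not along the pixel's ray), 0 where there is no reading), "fx", "fy", "cx", "cy" (pixels), "camera_from_world" (4x4, takes a point from world to camera coordinates). Camera axes: x right, y up, looking along -z (the intrinsics and any distortion apply to the point x, -y, -z); pixel columns grow to the right and rows downward; lengths in m; the calibration is good to about 2 mm. A picture is of the moment at which its call begins.
- robot.hand_in(): hands the job in, once; it reports no verdict.
The state is a dict: "time": time; "qpos": joint angles; "qvel": joint speeds; "joint_efforts": joint torques, N m; "tool_pos": TCP position; "tool_rot": TCP orientation; "contact_force": force on the tool from outside, world axes, zero at the start; "torque": the same for the moment, N m; "opening": finger opening in m.
Only numpy, scipy, OpenCV 4.12 (cv2) and the standard library are available. Lean on these libraries where they do the work, as an engineer would, in place of code of your own. Each camera call takes 0.05 s, during which the arm holds its last target. There are 200 camera calls.

TASK

The round biscuit cutter was left by mistake in the narrow chest's open drawer, with the egg cup. Spring the wide chest's drawer open by pushing its front in, put the round cutter upright in it beside the star-shaped one, and then push both drawers shut until they latch. Leave the egg cup and the star cutter in their drawers, standing upright, and do not disturb the things standing round about.

Things in the scene. Friction and masses are not known exactly. Their poses are not given: they have to be found in the camera images.
- wide_drawer (a joint): Drawer of the wide chest (plain wood, no handle, 296 mm wide, 305 deep, 88 high), in m: 0 = latched, front flush; 0.115 = fully out towards the robot; negative = pressed in past flush (hard stop -0.012). Starts latched. Push-push latch: pressing the front 6 mm or more past flush (8 to 11 is sure) and letting go makes a latched drawer spring out and an open one stay latched.
- narrow_drawer (a joint): Drawer of the narrow chest (same make, 212 mm wide). Same values and latch; starts fully out. In both drawers a spring pushes out with about 4.5 N when shut, 2 N when open (pushing takes more when fast), and only the latch holds them shut. What pressed the front must give way by 115 mm for a drawer to come out.
- wide_front (a point): Centre line of the outer face of the wide drawer's front panel, 45 mm above the worktop; moves with the drawer. Panel 268 mm wide, 10 to 88 mm above the worktop, 14 thick, between the chest's side walls; the chest's top board (88 mm high) begins 27 mm behind the flush face, to let it be pressed in. x points into the chest (the way to push; it comes out along -x), y left along the front, z up.
- narrow_front (a point): The same point on the narrow drawer's front (panel 184 mm wide). Same axes. Over the rear of both chests, from x = 0.59 m on (robot base frame), a china hutch overhangs from 0.45 m above the worktop: keep the wrist and forearm in front of it when crossing from side to side.
- wide_floor (a point): Point on the wide drawer's inner floor, 16 mm above the worktop, 64.5 mm behind the outer face of its front; moves with it; axes as wide_front. Inner space: y +-125 mm, x -50 (front) to +60 (back wall), all clear of the chest's top when the drawer is out. Above this floor: side and back walls 36 mm, front and chest's top 72 (a jug and a cup stand on the top over 120 mm back).
- narrow_floor (a point): The same point of the narrow drawer; inner space y +-83 mm, otherwise the same. A cup stands on this chest's top, over 120 mm back.
- round_cutter_mid (a point): Centre, half-way up (23 mm), of the round tin biscuit cutter: fluted ring, 61 mm diameter, 24 high, with a strap handle arched over it to 46 mm. The strap is 12 mm wide along the cutter's x; its level top runs 36 mm along y, 17 to 23 mm above this point; legs at y = +-22 mm. Grasp the strap across x. About 60 g. Starts upright in the narrow drawer, at any yaw.
- star_cutter_mid (a point): Centre, half-way up (23 mm), of the star-shaped tin cutter, 69 x 66 x 46 mm with the same kind of strap handle. It stands upright in the wide drawer, anywhere along it within 70 mm of the middle; leave it there.
- egg_cup_mid (a point): Centre, half-way up (25 mm), of the blue-and-white egg cup, 47 mm diameter, 50 high. It stands in the narrow drawer beside the round cutter, on either side of it; leave it there.
- pepper_mill_mid (a point): Centre, half-way up (60 mm), of the wooden pepper mill, 58 mm diameter, 120 high; bystander on the worktop between the two chests' drawers.
- mug_mid (a point): Middle, half-way up (50 mm), of the footed blue-and-white mug, 84 x 114 x 100 mm; bystander on the worktop far left.
- teacup_mid (a point): Middle, half-way up (30 mm), of the blue-and-white teacup, 86 x 112 x 60 mm; bystander on the worktop far right.

How it is judged:
By the outcome, as a careful person would: the job done as asked, in the order asked, and still so for the second after the job is handed in, with the robot touching nothing.
It also fails if it takes over 67 s, if anything falls off the work surface, if the arm or the gripper's body presses on something with over 40 N, if the wrist force passes 120 N, or if a joint passes its speed limit or range.

## Working session

There is one attempt and no reset: what is moved stays moved. The work goes in short steps, Python scripts to look and compute and a shell command to move; the robot and the scene stay as the last step left them, time stands still between calls to the robot, and variables do not carry over. Pictures are saved under pics/ and viewed, about 8 in all and at most 12, crops included, and the job is handed in when it is done.

```bash
mkdir -p pics
cat > h.py <<'E'
import numpy as np, cv2
from cell import status, viewer, robot
from scipy.spatial.transform import Rotation as R
def snap(name,fn=None,crop=None,scale=1):
    d=viewer.read_camera(name)
    if fn:
        im=d["image"][:,:,::-1]
        if crop: im=im[crop[1]:crop[3],crop[0]:crop[2]]
        im=cv2.resize(im,None,fx=scale,fy=scale,interpolation=cv2.INTER_CUBIC)
        cv2.imwrite("pics/"+fn,im)
    return d
def world(d):
    h,w=d["range_z"].shape; v,u=np.mgrid[:h,:w]; z=d["range_z"]
    p=np.stack([(u-d["cx"])/d["fx"]*z,-(v-d["cy"])/d["fy"]*z,-z,np.ones_like(z)],-1)
    W=p@np.linalg.inv(d["camera_from_world"]).T
    W=W[...,:3]; W[z==0]=np.nan
    return W
E
python3 - <<'E'
from h import *
s=status.observe()
for k,v in s.items(): print(k,np.round(v,4))
print(robot.pinch_z, R.from_euler('xyz',s['tool_rot']).as_matrix().round(3) if len(s['tool_rot'])==3 else '')
for n in("top","side"):
    d=snap(n,n+"0.png"); np.savez("pics/"+n+"0.npz",W=world(d)); print(n,np.linalg.inv(d["camera_from_world"]).round(3).tolist(),d["fx"],[k for k in d])
E
```

```text
time 0.0
qpos [-1.421   0.3427  1.525  -0.      1.2754 -0.146 ]
qvel [-0.0007  0.0008  0.0002 -0.0003  0.0014  0.0003]
joint_efforts [-9.00000e-04 -4.31245e+01 -2.44218e+01  7.17000e-02  5.62000e-02
 -1.00000e-04]
tool_pos [ 0.153  -0.5018  0.226 ]
tool_rot [-1.5723e+00  2.0000e-04 -2.8458e+00]
contact_force [-0.5902  0.8574  0.6835]
torque [-0.0053  0.0068  0.0283]
opening 0.092
0.0188 [[-0.957 -0.     0.292]
 [-0.292  0.002 -0.957]
 [-0.    -1.    -0.002]]
top [[-0.021, 0.986, -0.167, 0.221], [-1.0, -0.021, 0.0, 0.012], [-0.003, 0.167, 0.986, 1.582], [0.0, 0.0, 0.0, 1.0]] 445.6891823348028 ['image', 'range_z', 'fx', 'fy', 'cx', 'cy', 'camera_from_world']
side [[-0.979, 0.099, -0.178, 0.15], [-0.203, -0.507, 0.838, 1.495], [-0.008, 0.856, 0.516, 0.985], [0.0, 0.0, 0.0, 1.0]] 441.78411116766597 ['image', 'range_z', 'fx', 'fy', 'cx', 'cy', 'camera_from_world']
```

View pics/top0.png

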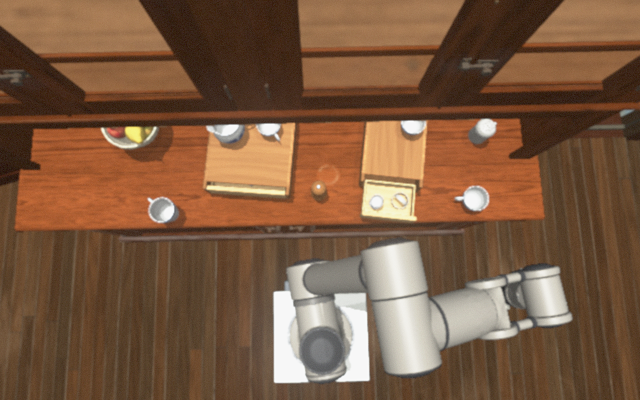

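View pics/side0.png

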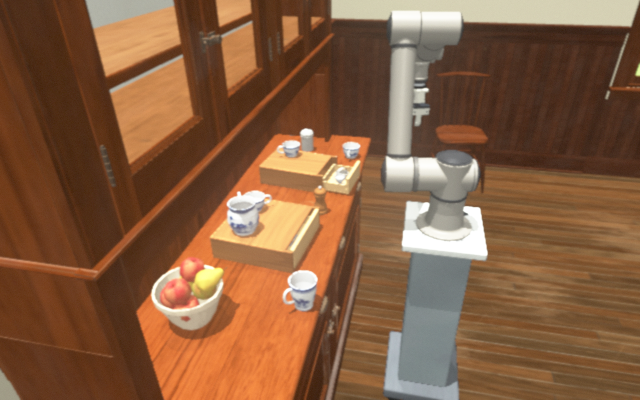

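The top view shows the wide chest at (207–296, 122–195) and the open narrow drawer at (362–416, 181–220). The egg cup is at about (377, 202), the round cutter at (400, 200) and the pepper mill at (319, 188). In the side view both drawers are as described.

Run:
```python
from h import *
W=np.load("pics/top0.npz")["W"]
def box(n,u0,u1,v0,v1,z0,z1):
    P=W[v0:v1,u0:u1].reshape(-1,3); P=P[(P[:,2]>z0)&(P[:,2]<z1)]
    print(n,len(P),'min',P.min(0).round(3),'max',P.max(0).round(3),'mean',P.mean(0).round(3),'mid',((P.min(0)+P.max(0))/2).round(3)); return P
for n,b in dict(widetop=(200,300,140,200,.08,.1),pepper=(308,332,175,200,.03,.14),egg=(367,387,192,212,.05,.08),round_=(390,410,190,210,.05,.075),roundall=(390,410,190,210,.03,.075),mug=(145,180,195,225,.02,.12),teacup=(455,490,185,213,.02,.08)).items(): box(n,*b)
# front edges: rectangle fits
for n,(u0,u1,v0,v1) in dict(wide=(200,300,140,200),nar=(355,420,130,180),nfront=(355,420,205,226)).items():
    M=np.zeros(W.shape[:2],bool); M[v0:v1,u0:u1]=True
    P=W[M&(W[...,2]>.08)&(W[...,2]<.095)]
    r=cv2.minAreaRect(P[:,:2].astype(np.float32)); print(n,r[0],r[1],r[2],cv2.boxPoints(r).round(3).tolist())
d=snap("top","c.png",(350,170,430,230),8)
```

```text
widetop 4121 min [0.475 0.081 0.08 ] max [0.672 0.391 0.1  ] mean [0.581 0.232 0.088] mid [0.574 0.236 0.09 ]
pepper 220 min [ 0.468 -0.03   0.03 ] max [0.52  0.019 0.128] mean [ 0.489 -0.004  0.092] mid [ 0.494 -0.006  0.079]
egg 87 min [ 0.427 -0.227  0.05 ] max [ 0.473 -0.182  0.073] mean [ 0.453 -0.206  0.058] mid [ 0.45  -0.204  0.062]
round_ 44 min [ 0.437 -0.302  0.053] max [ 0.473 -0.268  0.072] mean [ 0.456 -0.287  0.061] mid [ 0.455 -0.285  0.063]
roundall 98 min [ 0.425 -0.317  0.03 ] max [ 0.483 -0.26   0.072] mean [ 0.457 -0.289  0.05 ] mid [ 0.454 -0.288  0.051]
mug 484 min [0.389 0.483 0.02 ] max [0.476 0.576 0.108] mean [0.436 0.536 0.067] mid [0.433 0.53  0.064]
teacup 312 min [ 0.414 -0.591  0.02 ] max [ 0.496 -0.478  0.068] mean [ 0.458 -0.554  0.043] mid [ 0.455 -0.535  0.044]
wide (0.5822321772575378, 0.23560374975204468) (0.2967224717140198, 0.19400134682655334) 84.79945373535156 [[0.47200000286102295, 0.09700000286102295], [0.6650000214576721, 0.07900000363588333], [0.6919999718666077, 0.375], [0.49900001287460327, 0.3919999897480011]]
nar (0.6072693467140198, -0.2536088228225708) (0.20360079407691956, 0.1766563206911087) 88.36722564697266 [[0.515999972820282, -0.3529999852180481], [0.6930000185966492, -0.3580000102519989], [0.6980000138282776, -0.15399999916553497], [0.5220000147819519, -0.14900000393390656]]
nfront (0.39595088362693787, -0.23903250694274902) (0.18318919837474823, 0.015236896462738514) 82.3858642578125 [[0.37599998712539673, -0.32899999618530273], [0.39100000262260437, -0.3310000002384186], [0.41600000858306885, -0.14900000393390656], [0.4009999930858612, -0.1469999998807907]]
```

View pics/c.png

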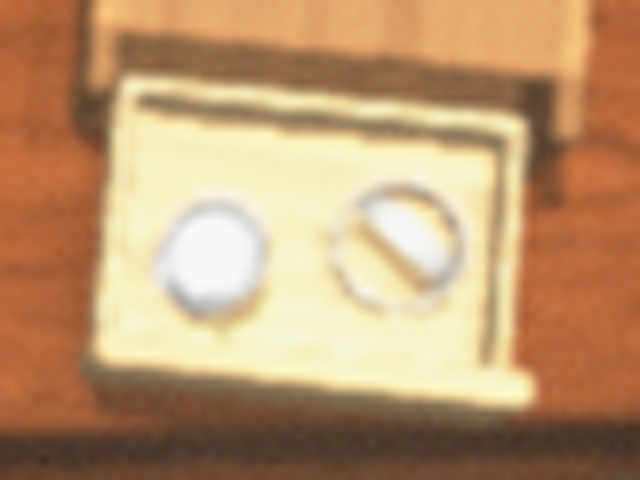

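The crop shows the strap of the round cutter running from about (365, 205) to (440, 270), roughly 45° to the world axes. The egg cup is on its left, 81 mm away. Next I set up a helper that gives tool-frame shifts for world targets.

```bash
cat >> h.py <<'E'
def plan(*targets):
    """targets: (x,y,z,tool-x yaw deg); prints shift cm & rotvec y from the present pose"""
    s=status.observe(); Rm=R.from_euler('xyz',s['tool_rot']).as_matrix()
    print('t',s['time'],'tcp',np.round(s['tool_pos'],4),'yaw',np.degrees(np.arctan2(Rm[1,0],Rm[0,0])).round(1),'F',np.round(s['contact_force'],1),'open',round(float(s['opening']),4),'q',np.round(s['qpos'],2))
    for x,y,z,yaw in targets:
        a=np.radians(yaw); T=np.array([[np.cos(a),0,-np.sin(-a)*-1],[np.sin(a),0,-np.cos(a)],[0,-1,0]])
        T[:,2]=np.cross(T[:,0],T[:,1])
        print(np.round(100*Rm.T@(np.array([x,y,z])-s['tool_pos']),2),R.from_matrix(Rm.T@T).as_rotvec().round(3))
E
python3 - <<'E'
from h import *
plan((.40,-.2,.2,-170),(.42,-.05,.2,-180),(.441,.249,.2,-185.2),(.441,.249,.05,-185.2))
E
```

```text
t 0.15 tcp [ 0.153  -0.5019  0.2262] yaw -163.1 F [-0.4  0.6  0.3] open 0.092 q [-1.42  0.34  1.52 -0.    1.28 -0.15]
[-32.43   2.65 -21.68] [ 0.001  0.121 -0.   ]
[-38.71   2.67 -35.44] [0.001 0.296 0.   ]
[-49.44   2.7  -63.43] [0.001 0.387 0.   ]
[-49.43  17.7  -63.41] [0.001 0.387 0.   ]
```

```bash
python3 -m pendant '[[[-32.4,2.6,-21.7,0,0.12,0,0],[-32.4,2.6,-21.7,0,0.12,0,0],[-32.4,2.6,-21.7,0,0.12,0,0],[-32.4,2.6,-21.7,0,0.12,0,0],[-32.4,2.6,-21.7,0,0.12,0,0],[-32.4,2.6,-21.7,0,0.12,0,0],[-32.4,2.6,-21.7,0,0.12,0,0],[-32.4,2.6,-21.7,0,0.12,0,0],[-38.7,2.6,-35.4,0,0.3,0,0],[-38.7,2.6,-35.4,0,0.3,0,0],[-38.7,2.6,-35.4,0,0.3,0,0],[-38.7,2.6,-35.4,0,0.3,0,0],[-49.4,2.7,-63.4,0,0.387,0,0],[-49.4,2.7,-63.4,0,0.387,0,0],[-49.4,2.7,-63.4,0,0.387,0,0],[-49.4,2.7,-63.4,0,0.387,0,0],[-49.4,2.7,-63.4,0,0.387,0,0],[-49.4,2.7,-63.4,0,0.387,0,0],[-49.4,2.7,-63.4,0,0.387,0,0],[-49.4,2.7,-63.4,0,0.387,0,0]]]' 20
python3 - <<'E'
from h import *
plan((.441,.249,.05,-185.2))
E
```

```text
time: 2.15
tool_pos: [0.4406, 0.2485, 0.1991]
tool_rot: [-1.57, -0.001, 3.053]
contact_force: [0.4, -1.5, -0.6]
opening: 0.0002
t 2.15 tcp [0.4406 0.2485 0.1991] yaw 174.9 F [ 0.4 -1.5 -0.6] open 0.0002 q [ 0.36  0.33  1.62 -0.    1.19  2.02]
[-0.05 14.91 -0.07] [-0.001  0.002  0.001]
```

```bash
python3 -m pendant '[[[0,5,0,0,0,0,0],[0,10,0,0,0,0,0],[0,14.9,0,0,0,0,0],[0,14.9,0,0,0,0,0],[-1.5,14.9,0,0,0,0,0],[-2.5,14.9,0,0,0,0,0],[-2.8,14.9,0,0,0,0,0],[-3.1,14.9,0,0,0,0,0],[-3.1,14.9,0,0,0,0,0],[-3.1,14.9,0,0,0,0,0]]]'
python3 - <<'E'
from h import *
snap("top","a.png",(190,110,350,230),5)
E
```

```text
time: 3.15
tool_pos: [0.4714, 0.2454, 0.0511]
tool_rot: [-1.571, 0.0, 3.05]
contact_force: [0.5, 0.7, -0.4]
opening: 0.0006
```

View pics/a.png

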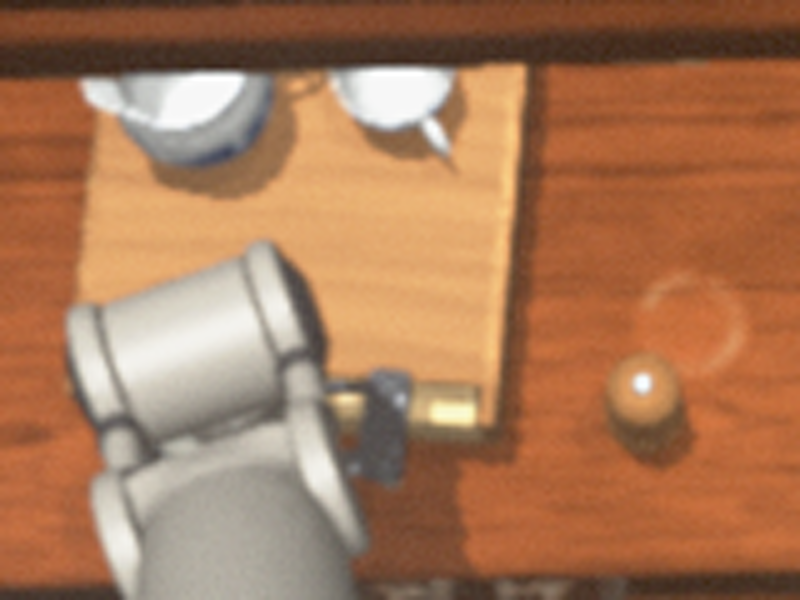

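The gripper stands in front of the wide drawer's front at about (385, 420), and there is no contact yet. I go on slowly until the force rises.

```bash
python3 -m pendant '[[[-0.3,0,0,0,0,0,0],[-0.6,0,0,0,0,0,0],[-0.6,0,0,0,0,0,0]]]';python3 -m pendant '[[[-0.2,0,0,0,0,0,0],[-0.4,0,0,0,0,0,0],[-0.4,0,0,0,0,0,0]]]'
```

```text
time: 3.5
tool_pos: [0.4771, 0.2449, 0.0506]
tool_rot: [-1.57, -0.002, 3.05]
contact_force: [-4.4, 1.5, 2.1]
opening: 0.0004
time: 3.8
tool_pos: [0.4811, 0.2445, 0.0505]
tool_rot: [-1.57, -0.001, 3.05]
contact_force: [-4.1, 1.5, 2.0]
opening: 0.0006
```

```bash
python3 -m pendant '[[[-0.2,0,0,0,0,0,0],[-0.35,0,0,0,0,0,0],[-0.35,0,0,0,0,0,0]]]'
```

```text
time: 4.1
tool_pos: [0.4846, 0.2442, 0.0505]
tool_rot: [-1.57, -0.001, 3.05]
contact_force: [-4.5, 0.5, 1.5]
opening: 0.0004
```

```bash
python3 -m pendant '[[[0.5,0,0,0,0,0,0],[1.2,0,0,0,0,0,0],[2,0,0,0,0,0,0],[2.8,0,0,0,0,0,0],[3.6,0,0,0,0,0,0],[4.4,0,0,0,0,0,0],[5.2,0,0,0,0,0,0],[6,0,0,0,0,0,0],[6.8,0,0,0,0,0,0],[7.6,0,0,0,0,0,0],[8.4,0,0,0,0,0,0],[9.2,0,0,0,0,0,0],[10,0,0,0,0,0,0],[10.8,0,0,0,0,0,0],[11.6,0,0,0,0,0,0],[12.4,0,0,0,0,0,0],[13.4,0,0,0,0,0,0],[14.4,0,0,0,0,0,0],[14.4,0,0,0,0,0,0]]]'
python3 - <<'E'
from h import *
plan((.345,.257,.2,-185.2),(.40,-.05,.2,-160),(.42,-.20,.2,-135),(.455,-.285,.2,-135))
E
```

```text
time: 6.0
tool_pos: [0.3401, 0.2572, 0.0506]
tool_rot: [-1.57, -0.001, 3.051]
contact_force: [0.7, 0.3, 0.2]
opening: 0.0003
t 6.0 tcp [0.3401 0.2572 0.0506] yaw 174.8 F [0.7 0.3 0.2] open 0.0003 q [ 0.47  0.42  2.01 -0.    0.72  2.13]
[ -0.47 -14.94  -0.02] [-0.001  0.     0.001]
[ -8.72 -14.93  30.06] [-0.001 -0.439  0.001]
[-12.07 -14.92  44.82] [-0.    -0.876  0.001]
[-16.32 -14.92  52.97] [-0.    -0.876  0.001]
```

```bash
python3 -m pendant '[[[0,-5,0,0,0,0,0],[0,-10,0,0,0,0,0],[-0.5,-14.9,0,0,0,0,0],[-8.7,-14.9,30,0,-0.44,0,2],[-8.7,-14.9,30,0,-0.44,0,2],[-8.7,-14.9,30,0,-0.44,0,4.5],[-8.7,-14.9,30,0,-0.44,0,4.5],[-8.7,-14.9,30,0,-0.44,0,4.5],[-8.7,-14.9,30,0,-0.44,0,4.5],[-8.7,-14.9,30,0,-0.44,0,4.5],[-12,-14.9,44.8,0,-0.876,0,4.5],[-12,-14.9,44.8,0,-0.876,0,4.5],[-12,-14.9,44.8,0,-0.876,0,4.5],[-12,-14.9,44.8,0,-0.876,0,4.5]]]'
python3 - <<'E'
from h import *
d=snap("top","b.png",(190,110,350,230),5); W=world(d)
def box(n,u0,u1,v0,v1,z0,z1):
    P=W[v0:v1,u0:u1].reshape(-1,3); P=P[(P[:,2]>z0)&(P[:,2]<z1)]
    r=cv2.minAreaRect(P[:,:2].astype(np.float32))
    print(n,len(P),'mid',((P.min(0)+P.max(0))/2).round(3),'mean',P.mean(0).round(3),cv2.boxPoints(r).round(3).tolist())
box('wfront',200,300,205,235,.08,.095)
V=(W[...,2]>.054)&(W[...,2]<.07); V[:190]=0;V[225:]=0;V[:,:205]=0;V[:,295:]=0
box('strap',212,285,196,215,.055,.07)
box('star',212,285,196,215,.03,.07)
W0=np.load("pics/top0.npz")["W"]; P=W0[188:212,388:412].reshape(-1,3); P=P[(P[:,2]>.052)&(P[:,2]<.075)]
c,s,_=np.linalg.svd(P[:,:2]-P[:,:2].mean(0)); print('round strap dir',_[0],s)
plan((.455,-.285,.1,-135),(.455,-.285,.045,-135))
E
```

```text
time: 7.4
tool_pos: [0.4207, -0.2036, 0.1997]
tool_rot: [-1.569, -0.001, -2.355]
contact_force: [-0.1, -0.2, -0.1]
opening: 0.0449
wfront 330 mid [0.381 0.255 0.088] mean [0.38  0.256 0.088] [[0.36000001430511475, 0.12300000339746475], [0.375, 0.12200000137090683], [0.4000000059604645, 0.3869999945163727], [0.38600000739097595, 0.3889999985694885]]
strap 51 mid [0.443 0.191 0.061] mean [0.44  0.225 0.06 ] [[0.41100001335144043, 0.12200000137090683], [0.4740000069141388, 0.11800000071525574], [0.48399999737739563, 0.257999986410141], [0.42100000381469727, 0.2619999945163727]]
star 137 mid [0.447 0.244 0.049] mean [0.443 0.217 0.049] [[0.41100001335144043, 0.11800000071525574], [0.47600001096725464, 0.11599999666213989], [0.4830000102519989, 0.3720000088214874], [0.4189999997615814, 0.37400001287460327]]
round strap dir [-0.69737352 -0.71670787] [0.08315034 0.02510445]
t 7.45 tcp [ 0.421  -0.2049  0.1996] yaw -135.0 F [ 1.  -3.1  0.1] open 0.045 q [-0.62  0.26  1.72 -0.    1.16  0.17]
[3.25 9.99 8.04] [-0.003  0.     0.001]
[ 3.25 15.49  8.03] [-0.003  0.     0.001]
```

View pics/b.png

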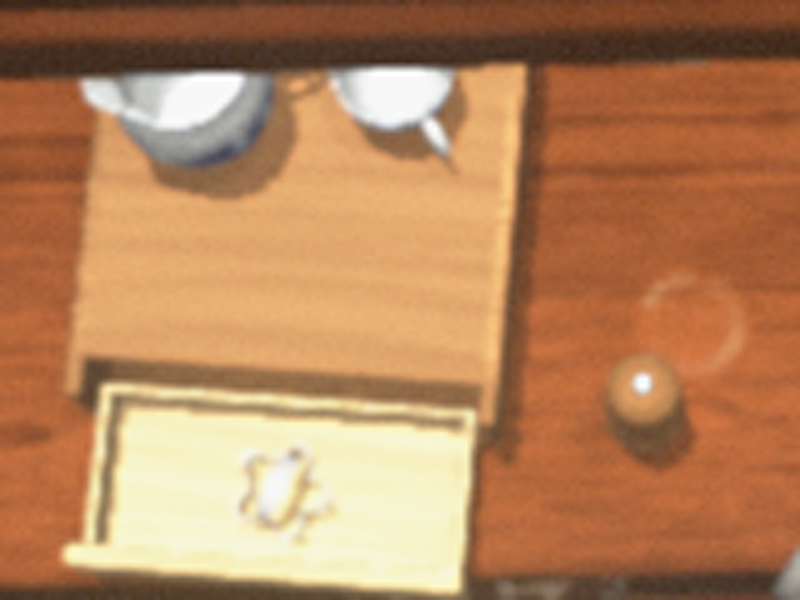

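The wide drawer is out, with the star at crop (280, 487), a few mm left of the middle. There is free room on its right. Now the grasp.

```bash
python3 -m pendant '[[[3.2,4,8,0,0,0,4.5],[3.2,4,8,0,0,0,4.5],[3.2,9,8,0,0,0,4.5],[3.2,12,8,0,0,0,4.5],[3.2,14,8,0,0,0,4.5],[3.2,15.5,8,0,0,0,4.5],[3.2,15.5,8,0,0,0,4.5],[3.2,15.5,8,0,0,0,0.6],[3.2,15.5,8,0,0,0,0.6],[3.2,15.5,8,0,0,0,0.6],[3.2,15.5,8,0,0,0,0.6],[3.2,15.5,8,0,0,0,0.6],[3.2,15.5,8,0,0,0,0.6],[3.2,15.5,8,0,0,0,0.6]]]' 15
```

```text
time: 8.85
tool_pos: [0.4547, -0.2792, 0.0453]
tool_rot: [-1.57, 0.0, -2.357]
contact_force: [0.8, -0.4, 4.0]
opening: 0.0106
```

```bash
python3 -m pendant '[[[0,-2,0,0,0,0,0.6],[0,-5,0,0,0,0,0.6],[0,-9,0,0,0,0,0.6],[0,-13,0,0,0,0,0.6],[0,-16,0,0,0,0,0.6],[0,-16,0,0,0,0,0.6],[0,-16,0,0,0,0,0.6]]]'
python3 - <<'E'
from h import *
d=snap("side","s1.png",(280,100,400,220),5)
plan((.42,-.05,.2,-135),(.430,.176,.2,-135),(.430,.176,.05,-135))
E
```

```text
time: 9.55
tool_pos: [0.4541, -0.2788, 0.2046]
tool_rot: [-1.571, -0.0, -2.357]
contact_force: [0.3, 0.6, -1.8]
opening: 0.0111
t 9.6 tcp [ 0.4537 -0.2785  0.2036] yaw -135.0 F [-0.3  0.2 -0.4] open 0.0111 q [-0.69  0.38  1.54 -0.    1.23  0.09]
[-13.76   0.4  -18.55] [ 0.002 -0.001  0.   ]
[-30.44   0.42 -33.83] [ 0.002 -0.001  0.   ]
[-30.44  15.42 -33.8 ] [ 0.002 -0.001  0.   ]
```

View pics/s1.png

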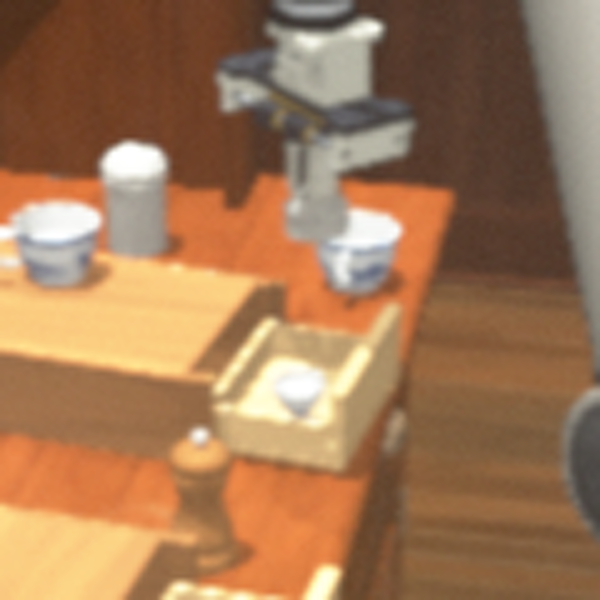

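The cutter hangs level in the grip at (315, 215), and the egg cup is still standing at (300, 390). Now I carry it over and set it down.

```bash
python3 -m pendant '[[[-2,0,-3,0,0,0,0.6],[-5,0.4,-7,0,0,0,0.6],[-8,0.4,-11,0,0,0,0.6],[-11,0.4,-15,0,0,0,0.6],[-13.8,0.4,-18.5,0,0,0,0.6],[-16.8,0.4,-21.3,0,0,0,0.6],[-19.8,0.4,-24,0,0,0,0.6],[-22.8,0.4,-26.6,0,0,0,0.6],[-25.8,0.4,-29.2,0,0,0,0.6],[-28.5,0.4,-31.6,0,0,0,0.6],[-30.4,0.4,-33.2,0,0,0,0.6],[-30.9,1,-33.7,0,0,0,0.6],[-30.9,4,-33.7,0,0,0,0.6],[-30.9,8,-33.7,0,0,0,0.6],[-30.9,11,-33.7,0,0,0,0.6],[-30.9,11,-33.7,0,0,0,0.6]]]'
python3 - <<'E'
from h import *
d=snap("side","s2.png",(200,120,340,250),5)
plan((.434,.179,.048,-135))
E
```

```text
time: 11.2
tool_pos: [0.431, 0.1762, 0.0902]
tool_rot: [-1.576, -0.01, -2.357]
contact_force: [-1.1, -0.2, 0.3]
opening: 0.0107
t 11.25 tcp [0.4328 0.1767 0.0926] yaw -135.1 F [ 0.9 -0.8  0.1] open 0.0109 q [ 0.22  0.41  1.85 -0.    0.89  1.01]
[-0.27  4.46 -0.07] [ 0.003 -0.001  0.006]
```

View pics/s2.png

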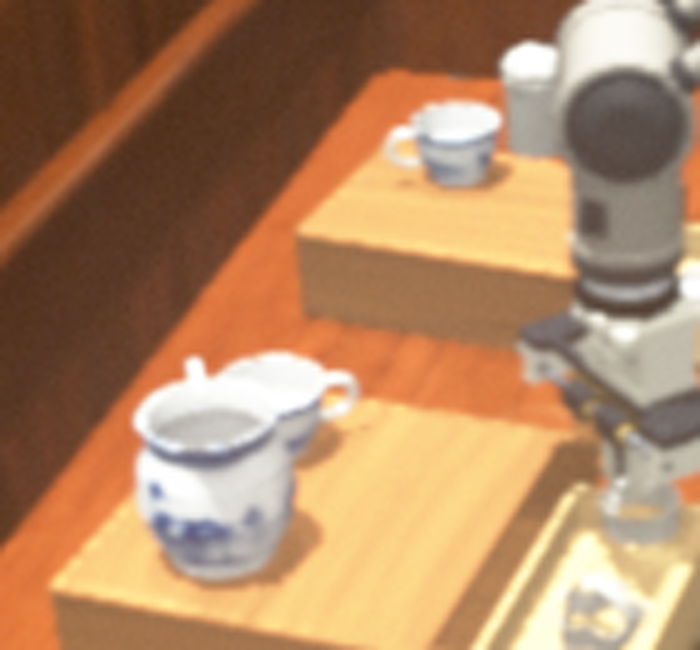

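The cutter is above the drawer at (640, 510), clear of the star at (600, 610). I lower it slowly.

```bash
python3 -m pendant '[[[-0.2,1.5,0,0,0,0,0.6],[-0.2,3,0,0,0,0,0.6],[-0.2,4,0,0,0,0,0.6],[-0.2,4.3,0,0,0,0,0.6],[-0.2,4.4,0,0,0,0,0.6],[-0.2,4.4,0,0,0,0,0.6]]]'
```

```text
time: 11.85
tool_pos: [0.4366, 0.1793, 0.0513]
tool_rot: [-1.57, 0.001, -2.357]
contact_force: [0.5, 0.1, -0.1]
opening: 0.0115
```

```bash
python3 -m pendant '[[[0,0.25,0,0,0,0,0.6],[0,0.5,0,0,0,0,0.6],[0,0.5,0,0,0,0,0.6]]]'
```

```text
time: 12.15
tool_pos: [0.436, 0.1792, 0.0455]
tool_rot: [-1.571, -0.0, -2.357]
contact_force: [0.2, -0.1, -0.3]
opening: 0.011
```

```bash
python3 -m pendant '[[[0,0.1,0,0,0,0,0.6],[0,0.2,0,0,0,0,0.6],[0,0.2,0,0,0,0,0.6]]]'
```

```text
time: 12.45
tool_pos: [0.4371, 0.1793, 0.0451]
tool_rot: [-1.569, 0.002, -2.356]
contact_force: [-1.6, -1.5, 12.4]
opening: 0.0108
```

```bash
python3 -m pendant '[[[0,-0.1,0,0,0,0,0.6],[0,-0.1,0,0,0,0,1.4],[0,-0.1,0,0,0,0,2.2],[0,-0.1,0,0,0,0,3],[0,-0.1,0,0,0,0,3.4],[0,-1.5,0,0,0,0,3.4],[0,-4,0,0,0,0,3.4],[0,-8,0,0,0,0,3.4],[0,-12,0,0,0,0,2],[0,-15,0,0,0,0,0]]]'
python3 - <<'E'
from h import *
# retreat towards robot above, then narrow side is pushed later; first the wide front
plan((.33,.262,.2,-185.4),(.33,.262,.05,-185.4))
E
```

```text
time: 13.45
tool_pos: [0.4365, 0.1794, 0.196]
tool_rot: [-1.57, 0.002, -2.357]
contact_force: [0.8, -0.0, -0.1]
opening: 0.0227
t 13.45 tcp [0.4365 0.1794 0.196 ] yaw -135.0 F [ 0.8 -0.  -0.1] open 0.0227 q [ 0.23  0.27  1.71 -0.    1.15  1.01]
[  1.69  -0.42 -13.37] [-0.     0.879 -0.002]
[  1.72  14.58 -13.39] [-0.     0.879 -0.002]
```

```bash
python3 -m pendant '[[[1.7,-0.4,-13.4,0,0.88,0,0],[1.7,-0.4,-13.4,0,0.88,0,0],[1.7,-0.4,-13.4,0,0.88,0,0],[1.7,-0.4,-13.4,0,0.88,0,0],[1.7,-0.4,-13.4,0,0.88,0,0],[1.7,-0.4,-13.4,0,0.88,0,0],[1.7,-0.4,-13.4,0,0.88,0,0],[1.7,4.6,-13.4,0,0.88,0,0],[1.7,9.6,-13.4,0,0.88,0,0],[1.7,14.6,-13.4,0,0.88,0,0],[1.7,14.6,-13.4,0,0.88,0,0],[1.7,14.6,-13.4,0,0.88,0,0]]]'
python3 - <<'E'
from h import *
d=snap("top","e.png",(190,110,350,230),5)
plan((.4846,.2442,.05,-185.4))
E
```

```text
time: 14.65
tool_pos: [0.3294, 0.2619, 0.048]
tool_rot: [-1.57, -0.002, 3.048]
contact_force: [1.2, 0.5, 1.1]
opening: 0.0006
t 14.7 tcp [0.3306 0.2626 0.0493] yaw 174.6 F [-0.2 -0.5  0. ] open 0.0005 q [ 0.49  0.41  2.02 -0.    0.7   2.15]
[-15.5   -0.04   0.38] [ 0.001  0.    -0.002]
```

View pics/e.png

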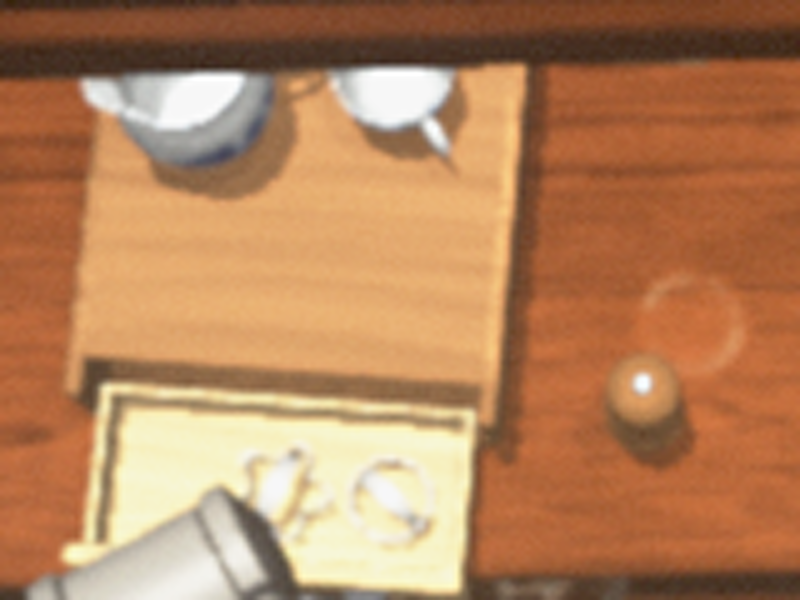

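Both cutters stand upright side by side, at (285, 490) and (392, 500). Now I push the wide drawer shut.

```bash
python3 -m pendant '[[[-1.5,0,0,0,0,0,0],[-2.3,0,0,0,0,0,0],[-2.8,0,0.1,0,0,0,0],[-3.3,0,0.1,0,0,0,0],[-3.9,0,0.1,0,0,0,0],[-4.6,0,0.1,0,0,0,0],[-5.4,0,0.1,0,0,0,0],[-6.2,0,0.1,0,0,0,0],[-7,0,0.2,0,0,0,0],[-7.8,0,0.2,0,0,0,0],[-8.6,0,0.2,0,0,0,0],[-9.4,0,0.2,0,0,0,0],[-10.2,0,0.2,0,0,0,0],[-11,0,0.3,0,0,0,0],[-11.8,0,0.3,0,0,0,0],[-12.6,0,0.3,0,0,0,0],[-13.4,0,0.3,0,0,0,0],[-14,0,0.3,0,0,0,0],[-14.5,0,0.4,0,0,0,0],[-14.6,0,0.4,0,0,0,0]]]'
python3 - <<'E'
from h import *
plan((.4846,.2442,.05,-185.4))
E
```

```text
time: 16.7
tool_pos: [0.4749, 0.2444, 0.0473]
tool_rot: [-1.571, -0.001, 3.046]
contact_force: [-4.7, 3.5, 0.8]
opening: 0.0008
t 16.7 tcp [0.4749 0.2444 0.0473] yaw 174.5 F [-4.7  3.5  0.8] open 0.0008 q [0.33 0.57 1.72 0.   0.86 2.  ]
[-0.96 -0.28 -0.08] [ 0.    -0.001  0.001]
```

```bash
python3 -m pendant '[[[-0.3,0,0,0,0,0,0],[-0.6,0,0,0,0,0,0],[-0.85,0,0,0,0,0,0],[-0.95,0,0,0,0,0,0],[-0.95,0,0,0,0,0,0],[-0.95,0,0,0,0,0,0]]]'; python3 -m pendant '[[[0.3,0,0,0,0,0,0],[0.6,0,0,0,0,0,0],[1,0,0,0,0,0,0],[2,0,0,0,0,0,0],[4,0,0,0,0,0,0],[6,0,0,0,0,0,0],[8,0,0,0,0,0,0],[10,-2,0,0,0,0,0],[11,-7,0,0,0,0,0],[11,-12,0,0,0,0,0],[11,-15,0,0,0,0,0],[11,-15,0,0,0,0,0]]]';python3 - <<'E'
from h import *
W=world(snap("top"))
M=np.zeros(W.shape[:2],bool); M[120:235,200:300]=True
P=W[M&(W[...,2]>.08)&(W[...,2]<.095)]
r=cv2.minAreaRect(P[:,:2].astype(np.float32)); print(cv2.boxPoints(r).round(3).tolist())
plan((.36,.1,.2,-186),(.345,-.1,.2,-188),(.345,-.232,.2,-187.8),(.345,-.232,.05,-187.8))
E
```

```text
time: 17.3
tool_pos: [0.4839, 0.2434, 0.0473]
tool_rot: [-1.571, -0.001, 3.046]
contact_force: [-3.1, 3.1, -1.3]
opening: 0.0003
time: 18.5
tool_pos: [0.3766, 0.2548, 0.2025]
tool_rot: [-1.576, 0.01, 3.047]
contact_force: [-0.1, 1.2, 0.3]
opening: 0.0003
[[0.47200000286102295, 0.09700000286102295], [0.7289999723434448, 0.07400000095367432], [0.7549999952316284, 0.3700000047683716], [0.49900001287460327, 0.3930000066757202]]
t 18.55 tcp [0.3754 0.2542 0.1999] yaw 174.6 F [ 0.6  0.5 -1.1] open 0.0004 q [ 0.43  0.23  1.76 -0.    1.14  2.09]
[ 0.07 -0.05 15.49] [ 0.003  0.01  -0.006]
[-0.33 -0.1  35.54] [ 0.003  0.045 -0.006]
[-1.59 -0.13 48.69] [ 0.003  0.041 -0.006]
[-1.5  14.87 48.73] [ 0.003  0.041 -0.006]
```

The wide drawer is latched: its front is back at the original flush position. Next is the narrow drawer.

```bash
python3 -m pendant '[[[0,0,5,0,0.01,0,0],[0,0,10,0,0.01,0,0],[0,0,15.5,0,0.01,0,0],[-0.1,0,20,0,0.02,0,0],[-0.2,0,25,0,0.03,0,0],[-0.3,0,30,0,0.03,0,0],[-0.3,0,35.5,0,0.045,0,0],[-0.8,0,40,0,0.04,0,0],[-1.2,0,44,0,0.04,0,0],[-1.5,0,48.7,0,0.04,0,0],[-1.5,0,48.7,0,0.04,0,0],[-1.5,5,48.7,0,0.04,0,0],[-1.5,10,48.7,0,0.04,0,0],[-1.5,14.8,48.7,0,0.04,0,0],[-1.5,14.8,48.7,0,0.04,0,0],[-1.5,14.8,48.7,0,0.04,0,0]]]'
python3 - <<'E'
from h import *
W=world(snap("top","f.png",(340,110,440,235),4.5))
M=np.zeros(W.shape[:2],bool); M[205:232,355:420]=True
P=W[M&(W[...,2]>.08)&(W[...,2]<.095)]
r=cv2.minAreaRect(P[:,:2].astype(np.float32)); print(cv2.boxPoints(r).round(3).tolist())
M[:]=False; M[130:203,355:425]=True
P=W[M&(W[...,2]>.08)&(W[...,2]<.095)]
r=cv2.minAreaRect(P[:,:2].astype(np.float32)); print(cv2.boxPoints(r).round(3).tolist())
plan((.46,-.248,.05,-187.8))
E
```

```text
time: 20.15
tool_pos: [0.3425, -0.2315, 0.0496]
tool_rot: [-1.573, -0.003, 3.007]
contact_force: [0.7, -0.4, 0.2]
opening: 0.0002
[[0.3930000066757202, -0.20399999618530273], [0.40700000524520874, -0.20600000023841858], [0.41499999165534973, -0.14900000393390656], [0.4009999930858612, -0.1469999998807907]]
[[0.48899999260902405, -0.35899999737739563], [0.6899999976158142, -0.38499999046325684], [0.7170000076293945, -0.17399999499320984], [0.515999972820282, -0.14800000190734863]]
t 20.2 tcp [ 0.3436 -0.2326  0.051 ] yaw 172.3 F [0.1 0.  0.2] open 0.0001 q [-0.78  0.4   2.04 -0.    0.7   0.93]
[-11.75   0.11  -0.04] [-0.001  0.001 -0.001]
```

View pics/f.png

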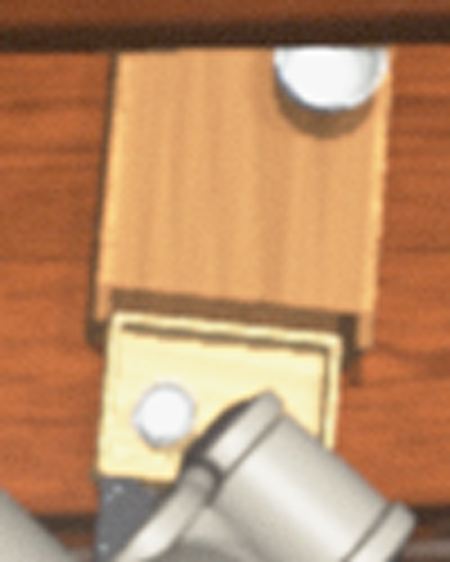

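The gripper is in front of the narrow drawer and the egg cup stands at (165, 412). I push gently.

```bash
python3 -m pendant '[[[-1.5,0,0,0,0,0,0],[-2.3,0,0,0,0,0,0],[-2.7,0,0,0,0,0,0],[-3,0,0,0,0,0,0],[-3.3,0,0,0,0,0,0],[-3.7,0,0,0,0,0,0],[-4.1,0,0,0,0,0,0],[-4.6,0,0,0,0,0,0],[-5.2,0,0,0,0,0,0],[-5.8,0,0,0,0,0,0],[-6.4,0,0,0,0,0,0],[-7,0,0,0,0,0,0],[-7.6,0,0,0,0,0,0],[-8.2,0,0,0,0,0,0],[-8.8,0,0,0,0,0,0],[-9.4,0,0,0,0,0,0],[-10,0,0,0,0,0,0],[-10.6,0,0,0,0,0,0],[-11.2,0,0,0,0,0,0],[-11.8,0,0,0,0,0,0]]]';  python3 -m pendant '[[[-0.6,0,0,0,0,0,0],[-1.2,0,0,0,0,0,0],[-1.8,0,0,0,0,0,0],[-2.3,0,0,0,0,0,0],[-2.7,0,0,0,0,0,0],[-2.9,0,0,0,0,0,0],[-2.9,0,0,0,0,0,0]]]'
python3 - <<'E'
from h import *
plan((.5015,-.2535,.05,-187.8))
E
```

```text
time: 22.2
tool_pos: [0.46, -0.2479, 0.0495]
tool_rot: [-1.572, -0.001, 3.007]
contact_force: [-4.7, 3.1, 3.1]
opening: 0.0009
time: 22.9
tool_pos: [0.489, -0.252, 0.0495]
tool_rot: [-1.571, -0.0, 3.007]
contact_force: [-2.9, 2.5, 0.8]
opening: 0.0004
t 22.9 tcp [ 0.489  -0.252   0.0495] yaw 172.3 F [-2.9  2.5  0.8] open 0.0004 q [-0.62  0.59  1.67  0.    0.88  1.09]
[-1.25 -0.05 -0.02] [0.    0.001 0.   ]
```

```bash
python3 -m pendant '[[[-0.4,0,0,0,0,0,0],[-0.8,0,0,0,0,0,0],[-1.1,0,0,0,0,0,0],[-1.2,0,0,0,0,0,0],[-1.2,0,0,0,0,0,0],[-1.2,0,0,0,0,0,0]]]';python3 -m pendant '[[[0.2,0,0,0,0,0,0],[0.5,0,0,0,0,0,0],[0.8,0,0,0,0,0,0],[1.2,0,0,0,0,0,0],[2,0,0,0,0,0,0],[4,0,0,0,0,0,0],[7,0,0,0,0,0,0],[10,-2,0,0,0,0,0],[12,-7,0,0,0,0,0],[13,-12,-3,0,0,0,0],[13,-15,13,0,0,0,0],[13,-15,13,0,0,0,0],[13,-15,13,0,0,0,0],[13,-15,13,0,0,0,0],[13,-15,13,0,0,0,0]]]'
python3 - <<'E'
from h import *
plan()
W=world(snap("top","g.png",(130,100,510,240),2))
for b in ((200,300),(355,430)):
    M=np.zeros(W.shape[:2],bool); M[120:232,b[0]:b[1]]=True
    P=W[M&(W[...,2]>.08)&(W[...,2]<.095)]
    r=cv2.minAreaRect(P[:,:2].astype(np.float32)); print(cv2.boxPoints(r).round(3).tolist())
W0=np.load("pics/top0.npz")["W"]
for n,u0,u1,v0,v1,z1 in(('pepper',308,332,175,200,.14),('mug',145,180,195,225,.12),('teacup',455,490,185,213,.08)):
    for w in(W0,W):
        P=w[v0:v1,u0:u1].reshape(-1,3);P=P[(P[:,2]>.03)&(P[:,2]<z1)];print(n,P.mean(0).round(3))
snap("side","h.png",(200,110,400,260),4)
E
```

```text
time: 23.5
tool_pos: [0.5006, -0.2536, 0.0494]
tool_rot: [-1.571, -0.001, 3.007]
contact_force: [-3.1, 3.3, -0.3]
opening: 0.0003
time: 25.0
tool_pos: [0.3538, -0.3669, 0.2001]
tool_rot: [-1.569, 0.002, 3.003]
contact_force: [1.0, -0.1, -0.3]
opening: 0.0009
t 25.0 tcp [ 0.3538 -0.3669  0.2001] yaw 172.1 F [ 1.  -0.1 -0.3] open 0.0009 q [-0.95  0.34  1.61  0.    1.19  0.75]
[[0.47200000286102295, 0.09799999743700027], [0.7269999980926514, 0.0729999989271164], [0.7549999952316284, 0.36899998784065247], [0.5, 0.3930000066757202]]
[[0.4869999885559082, -0.35899999737739563], [0.7250000238418579, -0.38999998569488525], [0.753000020980835, -0.17900000512599945], [0.5149999856948853, -0.14800000190734863]]
pepper [ 0.489 -0.004  0.092]
pepper [ 0.489 -0.004  0.09 ]
mug [0.435 0.535 0.072]
mug [0.435 0.535 0.073]
teacup [ 0.458 -0.553  0.049]
teacup [ 0.475 -0.577  0.052]
```

View pics/g.png

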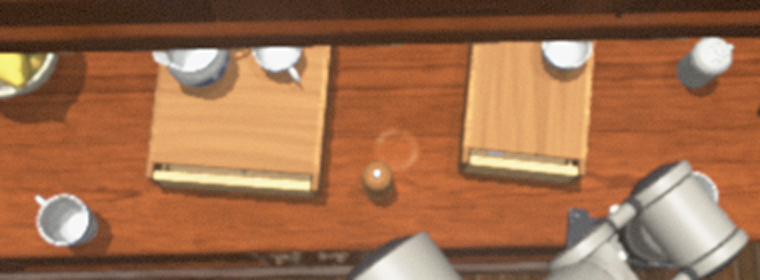

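View pics/h.png

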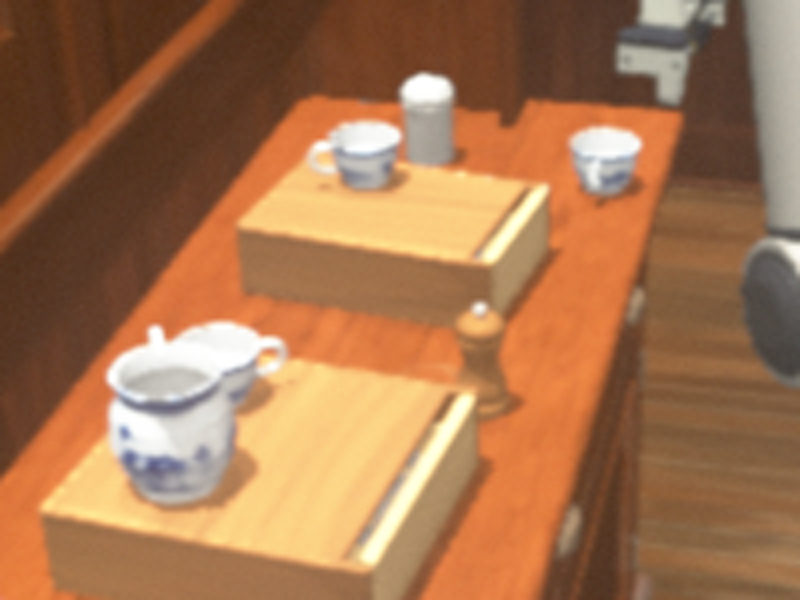

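Both drawers are flush, the bystanders are in place, and the arm is clear. The teacup is partly hidden by the wrist from above, but the side view shows it where it was, at (605, 160).

```bash
python3 -c "
from h import *
robot.hand_in(); print(status.observe()['time'])"
```

```text
the job is handed in; nothing more can be done
the job is handed in; nothing more can be done
```

The job is done and handed in after about 25 s of robot time. I sprang the wide drawer open, moved the round cutter into it on the right of the star cutter, and pushed both drawers shut until they latched.

- **Drawers:** The last top view puts both fronts flush with their chests. The wide front is within 1 mm of its starting flush position, and both stayed shut after the arm backed away.
- **Cutters:** Both stood upright side by side in the last look before I closed the wide drawer.
- **Egg cup:** It was standing in the narrow drawer just before I closed it, and I pushed gently. I could not see into either drawer once shut.
- **Bystanders:** The pepper mill and mug measured within 2 mm of where they started. The top-view reading for the teacup disagreed by about 3 cm because the wrist partly hid it; in the side picture it stands upright and looks unmoved.
- **Forces:** The highest force I read was about 12 N, when I set the cutter down.

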